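# Close the locking stop of a length gauge on a concrete core

### The job

Two length gauges stand on the bench, one loaded with a round concrete core and one with a half brick. On the gauge with the core, squeeze the ribbed lock tab of the sliding stop against the plain fin beside it, keep it squeezed while you slide the stop up to the end of the core until they touch or very nearly touch (a gap of about a centimetre at most), then let go so that the stop locks there. Leave the core in its place and the stop of the other gauge where it is.

Things in the scene. Friction and masses are not known exactly. Their poses are not given: they have to be found in the camera images.
- stop_grip (a point): Pinch point of the core gauge's sliding stop, 85 mm above the bench. z up; y along the rail towards the core; x across. Fixed fin on its -x side: outer face x = -14 mm, 40 mm long, top 23 mm higher. Lock tab on its +x side, parallel to the fin. Stop body 40 mm below. The face that meets the core is a plate's front at y = +60 mm. Slides along y only; unpressed, it is blocked after at most 25 mm.
- stop_tab (a joint): Dark ribbed steel lock tab, m: 0 at rest (locked), outer face 22 mm to +x of the pinch point; 0.008 fully pressed, at 14 mm. So fin and tab are 36 mm wide at rest, 28 mm when squeezed. 34 mm long, top 17 mm above the point. Spring 8 to 11 N. Pressed 5 mm or more, the stop slides freely (2 N), 125 mm at most; let go early, it catches in teeth on the rail (none in the last 15 mm before the core).
- core_end (a point): Centre of the concrete core's end face that looks to the sliding stop, 62 mm above the bench, 86 to 112 mm from the stop's face. The core is a grey speckled cylinder, 75 mm diameter, 120 mm long, 1.2 kg, lying loose along the rail on the gauge, top 100 mm above the bench, its far end 0 to 3 mm short of the gauge's fixed end stop.
- other_stop_grip (a point): The same point, with the same axes, on the like stop of the other gauge, which holds a red half brick (100 x 105 x 65 mm). To be left where it is. Both gauges are grey base plates 100 x 360 mm, 12 mm thick, fixed to the bench, with a steel rail, an aluminium sliding stop at one end and a fixed end plate at the other.

How it is judged:
On the way, in this order (a step that is already met when the one before it is completed fails the run):
1. the lock tab is pressed in before the stop has been moved along (value of joint stop_tab above 0.004 m and distance of stop_grip from where it was at the start of the episode below 0.012 m), for 0.1 s.
2. with the tab still pressed, the stop comes up to the core (gap 15 mm or less) (value of joint stop_tab above 0.004 m and y of core_end in the frame of stop_grip between 0.052 and 0.075 m), for 0.1 s.
At the end, for the whole second after the job is handed in: The stop's face is touching the end of the core or at most 15 mm short of it (the core's end lies 60 to 75 mm ahead of the stop's grip point along the rail), and the lock tab has sprung out (less than 2 mm pressed) (y of core_end in the frame of stop_grip between 0.052 and 0.075 m and value of joint stop_tab below 0.002 m).
It fails at once if the other gauge's stop is moved by more than 10 mm (distance of other_stop_grip from where it was at the start of the episode above 0.01 m).
It fails at once if the core is knocked more than 25 mm out of place (distance of core_end from where it was at the start of the episode above 0.025 m).
It also fails if it takes over 32 s, if anything falls off the work surface, if the arm or the gripper's body presses on something with over 40 N, if the wrist force passes 120 N, or if a joint passes its speed limit or range.

### The arm

A 7-joint arm with a two-finger parallel gripper is mounted at the origin on the work surface. World frame = base frame: x ahead of the robot, y to its left, z up, the work surface at z = 0. Lengths are in m, angles in rad, forces in N, time in s.
With the tool pointing down it reaches from about 0.4 to 0.875 m from the base axis. Payload 19.3 kg.
Tool frame: the origin (TCP) lies on the centre line of the jaws, within the pads' length; the fingertips stand 14 mm ahead of it and the grasp point (between the pads) lies 5 mm behind it; y points along the fingers, x is the direction in which the jaws open and shut, and the axes are right-handed (so a half turn about y gives the same grasp; the last joint's range is limited). The gripper opens to 85 mm and grips with 20 to 120 N. Pads are 22 mm wide; open, the fingers measure 114 mm over their backs; the gripper's body (76 mm by 85 mm) begins 54 mm behind the grasp point. The pads swing forward as they close: fully open they stand 13 mm farther back than shut.
Start: joints at [1.067, 0.521, -0.036, 1.599, 0.021, 1.021, -0.113], TCP at [0.263, -0.567, 0.245] pointing down, gripper open.
Joint ranges: [-2.91, 2.91], [-0.3, 2.13], [-1.5, 1.42], [0.17, 2.43], [-1.26, 4.41], [0.16, 1.93], [-2.52, 2.52]. Speed limits (rad/s): [1.89, 1.89, 2.39, 2.39, 3.01, 3.01, 3.01].

### API

Orientations are given as [roll, pitch, yaw] about the fixed x, y, z axes, in that order (R = Rz(yaw) Ry(pitch) Rx(roll)).
In Python, from workcell import monitor, grab_frame, workorder gives the robot as it stands.
- The arm moves only by the tool drive_tool, never from a script. Its argument "steps" is one flat list of numbers, 5 for each row, row after row: the finger opening in mm, from 0 to 85.4, then the shift along the world's x, y, z in mm, then the turn about the world's z in degrees. In form: [fingers, tx, ty, tz, twist, fingers, tx, ty, tz, twist, ...]. A call has exactly 5 rows; each row shifts and turns the commanded pose from where the row before left it; what a row does not reach is not made up. A row lasts 1/12 s, in which the tool goes at most 41.7 mm and 7.16 degrees, less where a joint would pass 70% of its speed; a pose out of reach is approached as far as the arm can. A call is refused whole if a number of a shift passes 41.7 or a number of a turn 7.16, either way. A call with a gripper value outside its range is refused whole. The fingers move at their own pace and stop on an object; "grip_force" is the grip in N (left out, the last holds). Time passes only in rows, so rows that do not move let the fingers close, or fill a call up. It gives the time, the measured TCP pose, the force and the opening at its end, in the units of the state.
- monitor.observe(): the state, without advancing time (a new reading comes with each control period).
- grab_frame(name): name is "scene" or "top" or "wrist"; returns a dict with "frame" (384x512x3 uint8, red, green, blue), "vertical_fov" (degrees; the focal length in pixels is half the picture's height over the tangent of half this angle, whatever the lens; pixels are square), "cx", "cy" (the principal point, pixels), "xyz" and "orientation" of the camera in the world. Camera axes: x right, y down, z forward; pixel columns grow to the right and rows downward; lengths in m; the calibration is good to about 2 mm. The wrist camera is an equidistant fisheye: a pixel r from the principal point sees the ray r / f radians off the axis. A picture is of the moment at which its call begins. There is no depth.
- workorder.job_done(): hands the job in, once; it reports no verdict.
The state is a dict: "clock": time; "qpos": joint angles; "qd": joint speeds; "joint_efforts": joint torques, N m; "position": TCP position; "tool_rot": TCP orientation; "force": force on the tool from outside, world axes, zero at the start; "moment": the same for the moment, N m; "grip_width": finger opening in m.
Only numpy, scipy, OpenCV 4.12 (cv2) and the standard library are available. Lean on these libraries where they do the work, as an engineer would, in place of code of your own. Each camera call takes 0.05 s, during which the arm holds its last target. There are 200 camera calls.

## Working session

There is one attempt and no reset: what is moved stays moved. The work goes in short steps, Python scripts to look and compute and a tool call to move; the robot and the scene stay as the last step left them, time stands still between calls to the robot, and variables do not carry over. Pictures are saved under pics/ and viewed, about 8 in all and at most 12, crops included, and the job is handed in when it is done.

Besides the shell and the picture viewer there is one more tool, called after "Call:" in YAML: its name, and indented under it one key for each argument. drive_tool: Moves the arm, as the interface text tells. Its arguments: {"type":"object","properties":{"steps":{"type":"array"},"grip_force":{"type":"number"}},"required":["steps"]}

```bash
mkdir -p pics; cat > h.py <<'E'
import numpy as np, cv2, pickle
from scipy.spatial.transform import Rotation as Ro
from workcell import monitor, grab_frame, workorder
def grab(name, tag):
    d=grab_frame(name); cv2.imwrite(f'pics/{tag}.png',d['frame'][:,:,::-1]); pickle.dump(d,open(f'pics/{tag}.pkl','wb')); return d
def load(tag): return pickle.load(open(f'pics/{tag}.pkl','rb'))
def rot(d):
    o=np.array(d['orientation'],float)
    return o if o.shape==(3,3) else (Ro.from_euler('xyz',o).as_matrix() if o.size==3 else None)
def ray(d,u,v,fish=False):
    f=d['frame'].shape[0]/2/np.tan(np.radians(d['vertical_fov'])/2)
    a,b=u-d['cx'],v-d['cy']
    if fish:
        r=np.hypot(a,b); t=r/f; k=np.array([np.sin(t)*a/max(r,1e-9),np.sin(t)*b/max(r,1e-9),np.cos(t)])
    else: k=np.array([a/f,b/f,1])
    k=rot(d)@k; return np.array(d['xyz'],float),k/np.linalg.norm(k)
def plane(d,u,v,z,fish=False):
    o,k=ray(d,u,v,fish); return o+k*(z-o[2])/k[2]
def tri(*obs):
    A=np.zeros((3,3));b=np.zeros(3);R=[ray(*q) for q in obs]
    for o,k in R: M=np.eye(3)-np.outer(k,k);A+=M;b+=M@o
    p=np.linalg.solve(A,b); return p,[1e3*np.linalg.norm((np.eye(3)-np.outer(k,k))@(p-o)) for o,k in R]
def proj(d,p,fish=False):
    f=d['frame'].shape[0]/2/np.tan(np.radians(d['vertical_fov'])/2)
    c=rot(d).T@(np.array(p)-np.array(d['xyz']))
    if fish:
        r=np.hypot(c[0],c[1]); t=np.arctan2(r,c[2]); return d['cx']+f*t*c[0]/r,d['cy']+f*t*c[1]/r
    return d['cx']+f*c[0]/c[2],d['cy']+f*c[1]/c[2]
E
python3 - <<'E'
from h import *
for n in('scene','top','wrist'):
    d=grab(n,n+'0'); print(n,d['vertical_fov'],d['cx'],d['cy'],d['xyz'],d['orientation'])
print(monitor.observe())
ims=[cv2.imread(f'pics/{n}0.png') for n in('scene','top')]
cv2.imwrite('pics/a.png',cv2.resize(np.vstack(ims),None,fx=.78,fy=.78))
E
```

```text
scene 52.38599166650482 248.1180902381177 189.34976217838215 [ 1.128707   -0.08850522  0.67737201] [-2.35437856 -0.01378695  1.54050455]
top 42.54368988118501 252.10510636317144 192.35634227662806 [ 0.40664072 -0.04967216  1.29370037] [-3.06772786 -0.01128329 -1.56382616]
wrist 65.70646984690485 257.1979305841585 192.5291537382112 [ 0.32981597 -0.53770357  0.37483256] [ 2.85028871e+00  2.50518966e-03 -1.13709857e+00]
{'clock': 0.15, 'qpos': array([ 1.06680365,  0.52188227, -0.03629958,  1.59980472,  0.02116224,
        1.02112384, -0.11277526]), 'qd': array([ 1.82183973e-03, -2.07131086e-03,  3.37159677e-04, -2.08591750e-03,
       -3.67439596e-04, -1.40064175e-03, -4.20394591e-05]), 'joint_efforts': array([ 2.59238055e-03, -9.27386498e+01,  1.98102035e+00, -3.70058799e+01,
        1.79966830e-02,  6.34184747e-03,  7.95059805e-07]), 'position': array([ 0.26257709, -0.56693023,  0.24488093]), 'tool_rot': array([-1.57083298e+00,  8.34145001e-04, -1.13703643e+00]), 'force': array([-0.70031138, -0.23818327, -0.20433251]), 'moment': array([-0.00251868, -0.0082985 , -0.004308  ]), 'grip_width': 0.08518708273960036}
```

View pics/top0.png

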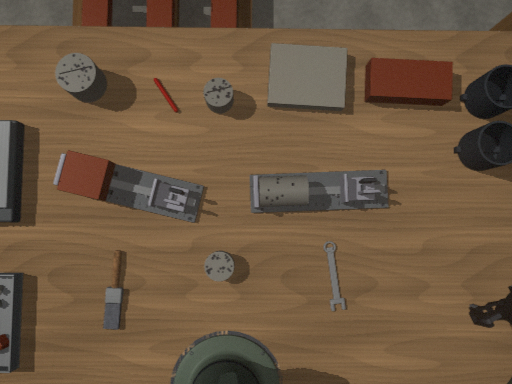

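View pics/scene0.png

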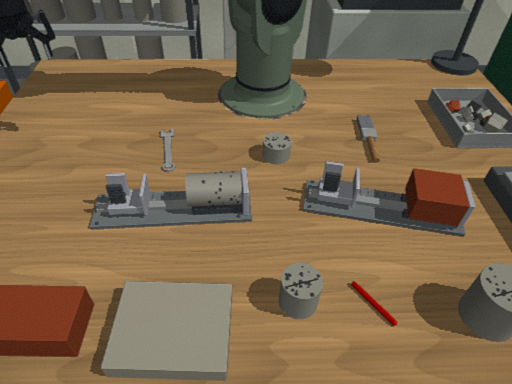

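The top picture shows the core gauge on the right, with its stop near (362,188), core near (284,190) and brick gauge on the left. In the scene view the dark tab is at (117,190) and the core's end at (188,190). I'll zoom in on the stop in both views.

```bash
python3 - <<'E'
from h import *
t=cv2.imread('pics/top0.png')[160:220,240:400]; s=cv2.imread('pics/scene0.png')[160:235,85:260]
a=cv2.resize(t,(800,300),interpolation=cv2.INTER_CUBIC)
b=cv2.resize(s,None,fx=4,fy=4,interpolation=cv2.INTER_CUBIC)
b=cv2.copyMakeBorder(b,0,0,0,100,cv2.BORDER_CONSTANT)
cv2.imwrite('pics/zoom.png',np.vstack([a,b]))
E
```

```text
(no output)
```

View pics/zoom.png

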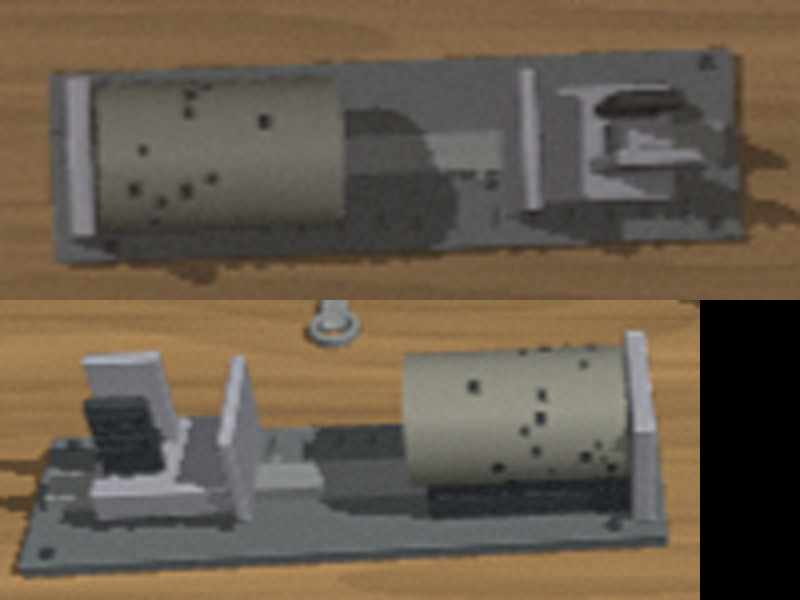

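The zoom (top 5x, scene 4x) shows the fin's top edge at scene (106,174)-(125,173) and in the top view at about (364,192)-(381,191). The dark tab's top edge is at scene (107,185)-(122.5,184), and its centre in the top view is at about (369,180).

```bash
python3 - <<'E'
from h import *
T=load('top0');S=load('scene0')
tp=lambda x,y:(T,240+x/5-.4,160+y/5-.4); sp=lambda x,y:(S,85+x/4-.4,160+(y-300)/4-.4)
for n,a,b in [('fin +y',tp(620,162),sp(160,353)),('fin -y',tp(705,156),sp(85,357)),('tab +y',tp(605,100),sp(150,397)),('tab -y',tp(680,95),sp(88,400)),
  ('core top end',tp(343,150),sp(405,353)),('plate top',tp(527,138),sp(238,358))]:
    p,e=tri(a,b); print(n,p.round(4),np.round(e,1))
# base plate corners at z=.012
c=[plane(*tp(x,y),.012) for x,y in((52,73),(733,50),(743,238),(58,263))]
print(np.round(c,4)); 
for i,j in((1,0),(2,3)): v=c[j]-c[i]; print(np.linalg.norm(v),np.degrees(np.arctan2(-v[0],v[1])))
print('centre',np.mean(c,0))
cc=[plane(*tp(x,y),z) for x,y,z in((343,80,.075),(345,222,.062),(527,138,.1))];print(np.round(cc,4))
E
```

```text
fin +y [ 0.4975 -0.331   0.103 ] [2.1 2.1]
fin -y [ 0.5005 -0.3714  0.1035] [3. 3.]
tab +y [ 0.5285 -0.3279  0.0996] [1. 1.]
tab -y [ 0.5308 -0.3621  0.1003] [1.4 1.4]
core top end [ 0.5024 -0.1972  0.1054] [0.9 0.9]
plate top [ 0.5085 -0.2856  0.1087] [1.2 1.2]
[[ 0.5491 -0.0576  0.012 ]
 [ 0.5642 -0.4148  0.012 ]
 [ 0.4655 -0.4188  0.012 ]
 [ 0.4499 -0.0615  0.012 ]]
0.35750267815976716 2.4160448825472356
0.35762168817772544 2.5106668077727567
centre [ 0.5071803  -0.23817677  0.012     ]
[[ 0.5398 -0.202   0.075 ]
 [ 0.4698 -0.2046  0.062 ]
 [ 0.5094 -0.2886  0.1   ]]
```

Call:
drive_tool:
  steps: [85, 24, 21, 0, 6.7, 85, 24, 21, 0, 6.7, 85, 24, 21, 0, 6.7, 85, 24, 21, 0, 6.7, 85, 24, 21, 0, 6.7]
  grip_force: 30

```text
clock: 0.57
position: [0.3836, -0.4609, 0.2452]
tool_rot: [-1.571, 0.0, -0.547]
force: [0.1, 0.6, 0.2]
grip_width: 0.0849
```

Call:
drive_tool:
  steps: [85, 24, 21, 0, 6.7, 85, 24, 21, 0, 6.7, 85, 24, 21, 0, 6.7, 85, 24, 21, 0, 6.7, 85, 24, 21, 0, 6.7]

```text
clock: 0.98
position: [0.5035, -0.356, 0.2452]
tool_rot: [-1.571, 0.0, 0.038]
force: [1.1, 0.5, 0.5]
grip_width: 0.0854
```

Call:
drive_tool:
  steps: [60, 0, 0, 0, 0, 60, 0, 0, 0, 0, 60, 0, 0, 0, 0, 60, 0, 0, 0, 0, 60, 0, 0, 0, 0]

```text
clock: 1.4
position: [0.5019, -0.358, 0.2453]
tool_rot: [-1.571, 0.0, 0.03]
force: [-0.3, -0.7, 0.2]
grip_width: 0.0598
```

```bash
python3 - <<'E'
from h import *
d=grab('wrist','w1'); print(d['xyz'],d['orientation']); o=monitor.observe(); print(o['clock'],o['position'],o['tool_rot'],o['qpos'],o['grip_width'])
for p in((.512,-.349,.108),(.498,-.349,.108),(.512-.0026,-.289,.1),(.506,-.201,.062)): print(proj(d,p,True))
E
```

```text
[ 0.50065437 -0.28642047  0.37529272] [2.85160811e+00 1.30594024e-03 3.00121671e-02]
1.45 [ 0.50199617 -0.35790793  0.24531417] [-1.57106098e+00  2.75927532e-04  3.04451802e-02] [ 0.7707684   0.52765729 -0.36424571  1.61010788  0.20961373  1.04265179
  0.37618487] 0.06004591113699409
(np.float64(267.8238045053666), np.float64(175.02884261173887))
(np.float64(252.6659453494257), np.float64(174.5753182915625))
(np.float64(267.06823523426334), np.float64(109.40952903786331))
(np.float64(265.2176194657038), np.float64(27.380779859011))
```

View pics/w1.png

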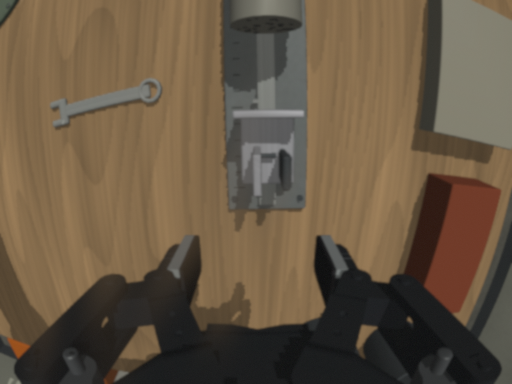

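The wrist view shows the fin at x 253-261 and rows 150-196, the tab at x 279-291 and the plate front at row ~110. All of these agree with the predictions to about 2 px. Next I align and descend.

Call:
drive_tool:
  steps: [60, 5, 5, 0, 0.7, 60, 5, 5, -20, 0, 60, 0, 0, -30, 0, 60, 0, 0, -30, 0, 60, 0, 0, -20, 0]

```text
clock: 1.87
position: [0.5122, -0.3465, 0.1429]
tool_rot: [-1.57, 0.001, 0.045]
force: [0.9, -0.3, 0.3]
grip_width: 0.06
```

Call:
drive_tool:
  steps: [60, 0, 0, 0, 0, 60, 0, 0, 0, 0, 60, 0, 0, 0, 0, 60, 0, 0, 0, 0, 60, 0, 0, 0, 0]

```text
clock: 2.28
position: [0.5133, -0.3475, 0.1468]
tool_rot: [-1.572, -0.002, 0.044]
force: [1.0, 0.2, 0.5]
grip_width: 0.0598
```

```bash
python3 - <<'E'
from h import *
d=grab('wrist','w2'); o=monitor.observe(); print(o['clock'],o['position'],o['tool_rot'],o['force'])
for p in((.512,-.349,.108),(.498,-.349,.108),(.534,-.349,.102),(.512,-.369,.108),(.512,-.329,.108)): print(np.round(proj(d,p,True),1))
im=cv2.imread('pics/w2.png');cv2.imwrite('pics/w2z.png',cv2.resize(im[100:350,130:400],None,fx=2.2,fy=2.2))
E
```

```text
2.3333 [ 0.51310946 -0.34744194  0.14651076] [-1.57187224e+00 -1.38813341e-03  4.43915572e-02] [-0.23990876  0.12687764 -0.7899441 ]
[253.8 227.8]
[231.2 226.8]
[288.3 225.3]
[252.6 256.1]
[255.2 196.9]
```

View pics/w2z.png

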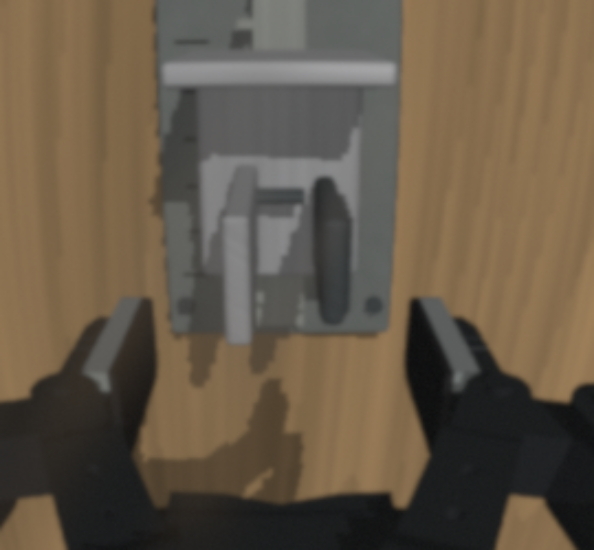

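In this zoom the fin top is at px x 231-246 and rows 198-255, and the tab's outer edge is at 289. All are within 1 px of the predictions, so the pose estimate holds. Next I go down and squeeze.

Call:
drive_tool:
  steps: [60, -1, -1.5, -15, 0, 60, 0, 0, -20, 0, 60, 0, 0, -20, 0, 60, 0, 0, -10, 0, 60, 0, 0, 0, 0]

```text
clock: 2.75
position: [0.5109, -0.3481, 0.0788]
tool_rot: [-1.569, 0.002, 0.045]
force: [-0.1, -0.0, 0.8]
grip_width: 0.0603
```

Call:
drive_tool:
  steps: [45, 0, 0, 0, 0, 40, 0, 0, 0, 0, 36, 0, 0, 0, 0, 32, 0, 0, 0, 0, 28, 0, 0, 0, 0]
  grip_force: 30

```text
clock: 3.17
position: [0.5113, -0.3495, 0.0824]
tool_rot: [-1.573, 0.0, 0.044]
force: [-7.9, 1.4, 14.3]
grip_width: 0.0283
```

Call:
drive_tool:
  steps: [24, 0, 0, 0, 0, 20, 0, 0, 0, 0, 20, 0, 0, 0, 0, 20, 0, 0, 0, 0, 20, 0, 0, 0, 0]

```text
clock: 3.58
position: [0.5109, -0.3498, 0.0825]
tool_rot: [-1.573, 0.001, 0.043]
force: [-14.0, 1.3, 21.6]
grip_width: 0.027
```

```bash
python3 - <<'E'
from h import *
o=monitor.observe(); print(o['clock'],o['position'],o['tool_rot'],o['force'],o['grip_width'])
grab('wrist','w3');im=cv2.imread('pics/w3.png');cv2.imwrite('pics/w3z.png',cv2.resize(im[100:350,130:400],None,fx=2.2,fy=2.2))
E
```

```text
3.5833 [ 0.5108941  -0.34979896  0.08249351] [-1.57276090e+00  6.74276078e-04  4.34873846e-02] [-14.04137714   1.25175263  21.56820858] 0.026972089170084132
```

View pics/w3z.png

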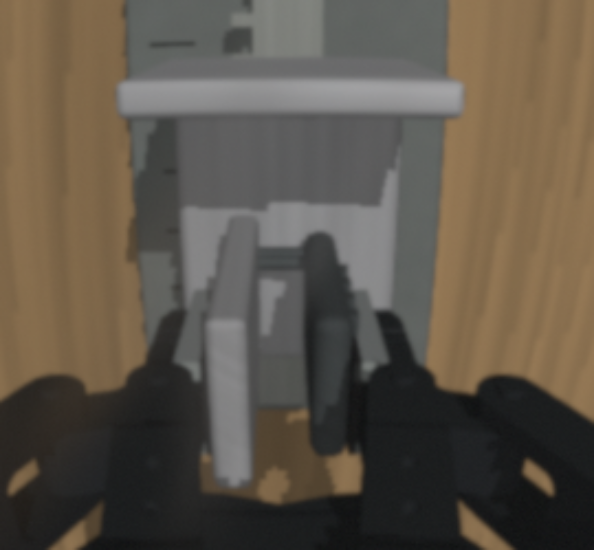

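The picture shows both pads on the fin and tab, with the tab pressed in. The opening is 27 mm against 28 mm expected for a full press. Next I slide along the rail.

Call:
drive_tool:
  steps: [20, -0.2, 4, 0, 0, 20, -0.3, 8, 0, 0, 20, -0.4, 8, 0, 0, 20, -0.3, 8, 0, 0, 20, -0.4, 8, 0, 0]

```text
clock: 4.05
position: [0.5092, -0.314, 0.0825]
tool_rot: [-1.573, 0.001, 0.043]
force: [-14.3, -2.5, 21.2]
grip_width: 0.0272
```

Call:
drive_tool:
  steps: [20, -0.4, 10, 0, 0, 20, -0.4, 10, 0, 0, 20, -0.4, 10, 0, 0, 20, -0.3, 6, 0, 0, 20, -0.2, 3, 0, 0]

```text
clock: 4.47
position: [0.5073, -0.2742, 0.0825]
tool_rot: [-1.573, 0.001, 0.044]
force: [-16.9, -2.7, 24.5]
grip_width: 0.027
```

Call:
drive_tool:
  steps: [20, 0, 1, 0, 0, 20, 0, 0, 0, 0, 20, 0, 0, 0, 0, 20, 0, 0, 0, 0, 20, 0, 0, 0, 0]

```text
clock: 4.88
position: [0.5073, -0.2737, 0.0824]
tool_rot: [-1.573, 0.001, 0.043]
force: [-17.5, 0.8, 27.4]
grip_width: 0.0267
```

```bash
python3 - <<'E'
from h import *
o=monitor.observe(); print(o['clock'],o['position'],o['tool_rot'],o['force'],o['grip_width'])
grab('wrist','w4');grab('scene','s4');grab('top','t4')
a=cv2.resize(cv2.imread('pics/w4.png')[60:290,130:400],(470,400));b=cv2.resize(cv2.imread('pics/s4.png')[150:235,130:260],None,fx=2.5,fy=2.5)
c=cv2.resize(cv2.imread('pics/t4.png')[160:220,240:400],None,fx=2,fy=2)
M=np.zeros((400,800,3),np.uint8);M[:,:470]=a;M[:b.shape[0],475:475+b.shape[1]]=b;M[230:350,475:795]=c;cv2.imwrite('pics/m4.png',M)
E
```

```text
4.8833 [ 0.507286   -0.27371071  0.08243554] [-1.57268949e+00  1.35369954e-03  4.34709856e-02] [-17.54727967   0.82356303  27.44529919] 0.02669455365319986
```

View pics/m4.png

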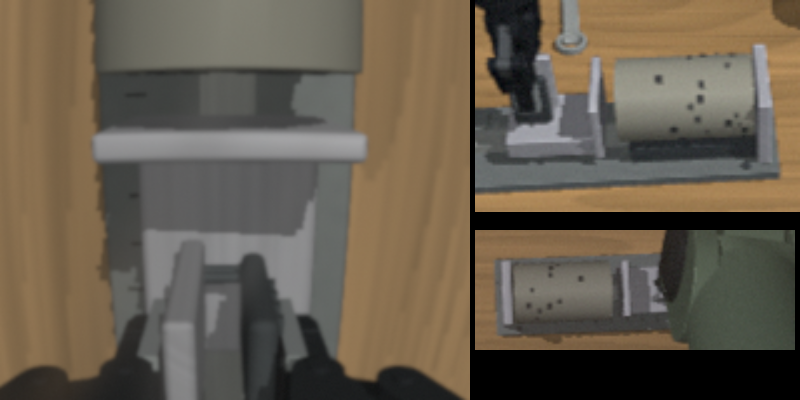

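The stop moved 76 mm with the tab pressed, and a gap remains. In the wrist view the core's end edge is at zoom row 72 and the plate's front edge at row ~128. I'll measure the gap.

```bash
python3 - <<'E'
from h import *
W=load('w4');T=load('t4');S=load('s4')
w=lambda x,y:(W,130+x*270/470-.4,60+y*230/400-.4); 
c=plane(*w(230,72),.0995,True); print('core',c)
for z in(.1,.105,.11): print('plate front',z,plane(*w(230,129),z,True))
t=lambda x,y:(T,240+(x-475)/2-.3,160+(y-230)/2-.3)
print('top core',plane(*t(612,290),.095),'plate',[plane(*t(623,287),z)[1] for z in(.1,.11)])
# plate height from top0+w1 , wrist px row of plate top front
g=cv2.cvtColor(cv2.imread('pics/w4.png'),6); print('row profile col262',g[92:160,262].tolist())
g=cv2.cvtColor(cv2.imread('pics/t4.png'),6); print('top row 188 col 300..325',g[188,300:325].tolist())
E
```

```text
core [ 0.50659378 -0.20000893  0.0995    ]
plate front 0.1 [ 0.5071493  -0.21242114  0.1       ]
plate front 0.105 [ 0.50706389 -0.21195346  0.105     ]
plate front 0.11 [ 0.50697848 -0.21148577  0.11      ]
top core [ 0.50301372 -0.19949527  0.095     ] plate [np.float64(-0.21227030629739568), np.float64(-0.21090817099719414)]
row profile col262 [123, 123, 123, 122, 121, 113, 97, 77, 65, 68, 82, 90, 90, 90, 90, 90, 90, 90, 89, 90, 90, 89, 90, 89, 89, 90, 89, 89, 89, 89, 89, 89, 88, 86, 80, 76, 75, 74, 74, 75, 78, 88, 105, 122, 138, 149, 154, 155, 154, 152, 150, 148, 146, 144, 143, 141, 138, 132, 121, 106, 93, 88, 92, 94, 95, 95, 95, 94]
top row 188 col 300..325 [121, 122, 121, 119, 120, 118, 121, 121, 111, 85, 78, 67, 55, 77, 126, 150, 128, 95, 92, 91, 85, 92, 91, 92, 92]
```

The gap is about 12 mm in both views. I advance 8 mm, then in small steps while watching the y force.

Call:
drive_tool:
  steps: [20, -0.1, 3, 0, 0, 20, -0.1, 3, 0, 0, 20, -0.1, 2, 0, 0, 20, 0, 0, 0, 0, 20, 0, 0, 0, 0]

```text
clock: 5.45
position: [0.5069, -0.2657, 0.0824]
tool_rot: [-1.573, 0.001, 0.043]
force: [-17.8, 1.1, 28.6]
grip_width: 0.0272
```

Call:
drive_tool:
  steps: [20, 0, 1, 0, 0, 20, -0.1, 1, 0, 0, 20, 0, 0, 0, 0, 20, 0, 0, 0, 0, 20, 0, 0, 0, 0]

```text
clock: 5.87
position: [0.5068, -0.2639, 0.0824]
tool_rot: [-1.573, 0.001, 0.043]
force: [-17.6, -1.5, 27.5]
grip_width: 0.0267
```

```bash
python3 - <<'E'
from h import *
o=monitor.observe(); print(o['clock'],o['position'],o['force'],o['grip_width'])
grab('wrist','w5'); a,b=[cv2.resize(cv2.imread(f'pics/{n}.png')[60:290,130:400],(400,340)) for n in('w5','w4')]
cv2.imwrite('pics/m5.png',np.hstack([a,b]))
g=cv2.cvtColor(cv2.imread('pics/w5.png'),6); print(g[92:160,262].tolist())
E
```

```text
5.8667 [ 0.50683787 -0.26393478  0.08241721] [-17.64955078  -1.52931676  27.47707274] 0.02672532142313839
[123, 123, 123, 123, 123, 123, 123, 123, 123, 122, 122, 123, 122, 123, 122, 122, 121, 121, 121, 120, 121, 120, 121, 120, 121, 120, 121, 120, 120, 119, 117, 111, 98, 87, 79, 77, 74, 74, 73, 74, 74, 75, 76, 80, 86, 91, 95, 96, 97, 97, 97, 96, 96, 96, 95, 95, 96, 98, 103, 100, 91, 87, 90, 92, 93, 93, 93, 93]
```

View pics/m5.png

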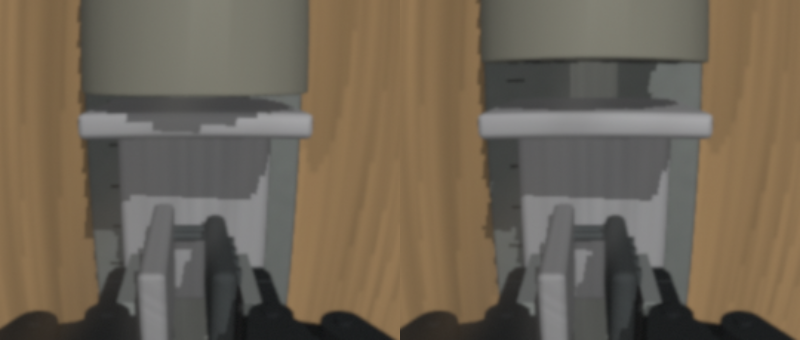

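The left half (now) shows the core edge at row ~97 and the plate at ~113, so the gap is down to roughly 2-4 mm. I creep another 3 mm, then release.

Call:
drive_tool:
  steps: [20, 0, 0.8, 0, 0, 20, -0.1, 0.8, 0, 0, 20, 0, 0.7, 0, 0, 20, 0, 0, 0, 0, 20, 0, 0, 0, 0]

```text
clock: 6.33
position: [0.5068, -0.2617, 0.0825]
tool_rot: [-1.573, 0.001, 0.043]
force: [-17.5, -0.9, 27.2]
grip_width: 0.0272
```

```bash
python3 - <<'E'
from h import *
o=monitor.observe(); print(o['clock'],o['position'],o['force'],o['grip_width'])
W=grab('wrist','w6'); g=cv2.cvtColor(cv2.imread('pics/w6.png'),6)[:,262].astype(int); print(g[110:145].tolist())
E
```

```text
6.3333 [ 0.50675007 -0.2617016   0.08245424] [-17.50228197  -0.86983119  27.20263518] 0.027176520992054413
[121, 121, 122, 121, 121, 121, 121, 121, 120, 121, 120, 121, 119, 120, 120, 120, 120, 120, 118, 110, 97, 81, 75, 75, 76, 80, 87, 92, 96, 96, 97, 97, 97, 97, 96]
```

The gap is now about 1-2 mm. I release and withdraw.

Call:
drive_tool:
  steps: [32, 0, 0, 0, 0, 38, 0, 0, 0, 0, 45, 0, 0, 0, 0, 60, 0, 0, 0, 0, 60, 0, 0, 0, 0]

```text
clock: 6.8
position: [0.508, -0.2604, 0.0808]
tool_rot: [-1.571, -0.0, 0.044]
force: [0.6, -0.0, 0.5]
grip_width: 0.0599
```

Call:
drive_tool:
  steps: [60, 0, 0, 0, 0, 60, 0, 0, 5, 0, 60, 0, 0, 15, 0, 60, 0, 0, 20, 0, 60, 0, 0, 20, 0]

```text
clock: 7.22
position: [0.5076, -0.2601, 0.1411]
tool_rot: [-1.57, 0.001, 0.045]
force: [0.0, -0.0, -0.7]
grip_width: 0.0598
```

Call:
drive_tool:
  steps: [60, 0, 0, 25, 0, 60, 0, 0, 25, 0, 60, 0, -25, 20, 0, 60, 0, -25, 0, 0, 60, 0, 0, 0, 0]

```text
clock: 7.63
position: [0.5073, -0.3153, 0.2118]
tool_rot: [-1.574, -0.001, 0.04]
force: [-0.6, -0.6, -0.3]
grip_width: 0.06
```

```bash
python3 - <<'E'
from h import *
o=monitor.observe(); print(o['clock'],o['position'],o['force'],o['grip_width'])
grab('wrist','w7');grab('scene','s7')
a=cv2.resize(cv2.imread('pics/w7.png')[0:200,170:340],(400,470));b=cv2.resize(cv2.imread('pics/s7.png')[150:235,130:260],(395,258))
M=np.zeros((470,800,3),np.uint8);M[:,:400]=a;M[:258,405:]=b;cv2.imwrite('pics/m7.png',M)
E
```

```text
7.6333 [ 0.50728415 -0.31527724  0.21182835] [-0.59379117 -0.61761821 -0.27023511] 0.05999374512752018
```

View pics/m7.png

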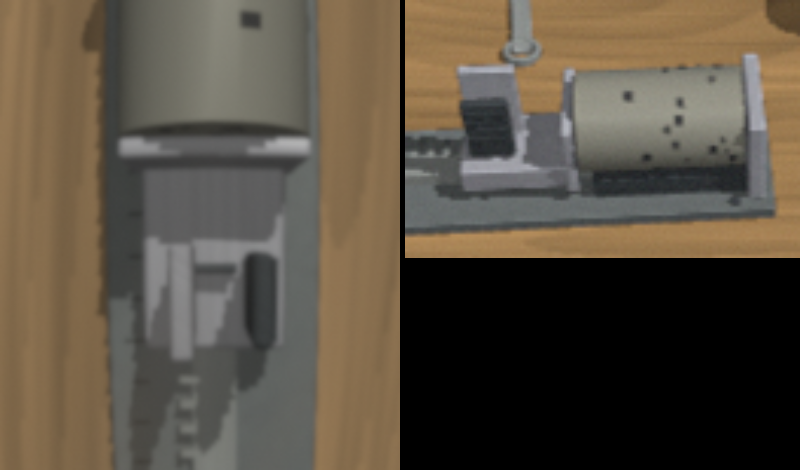

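Both views show the plate at the core's end with no more than 1-2 mm gap (plate x≈572, core edge ≈575 in the scene crop). The tab has sprung out from the fin and the core sits at its end stop. I'm handing in.

```bash
python3 -c "
from h import *
print(workorder.job_done())"
```

```text
the job is handed in; nothing more can be done
None
```

The core gauge's stop is now locked at the end of the core, and the job is handed in. I squeezed the tab against the fin (27 mm opening, fully pressed), slid the stop about 88 mm along the rail, released it and lifted clear. The whole job took about 7.6 s on the robot's clock.

**Last checks:** the wrist and scene views show the stop's plate within about 1–2 mm of the core's end. The tab is back out, and the core is still at the gauge's fixed end stop. I saw no rise in the y force, so I can't say whether they actually touch or a very small gap remains.

**Other gauge:** the arm never went near it, but I did not measure its stop again after the move.

**Disagreements:** the two-view heights were off the text by 2–5 mm (fin top 103 mm against 108, tab top 100 against 102). Positions along and across the rail agreed with the wrist camera to within about 1–2 mm. During the squeeze the wrist force reached about 33 N, well under the 120 N limit, and it fell to zero on release.

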